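Move the watered succulents to the draining rack in the same order

TASK

The four potted succulents have finished soaking in their saucers on the watering tray: move them one by one to the bamboo draining rack, one pot standing upright in each bay. Keep them in the same left-to-right order as they stand now on the tray, so that each can go back to its own saucer later. Set each pot down on the slats without tipping or dropping it, and let go of them all.

Things in the scene. Friction and masses are not known exactly. Their poses are not given: they have to be found in the camera images.
- pot_white: cream-white glazed pot with a pale grey-green echeveria rosette; loose, about 0.22 kg. Foot 44 mm across; from 38 to 55 mm height an upright round collar 58 mm across, to grip from above with the fingers across the row; plant no wider than the collar, top at most 80 mm above the foot. Origin: centre of the underside, z up; yaw means nothing. Starts in the saucer of its colour.
- pot_blue: cobalt-blue glazed pot with a round green ribbed cactus with a small pink flower; loose, about 0.22 kg. Foot 44 mm across; from 38 to 55 mm height an upright round collar 58 mm across, to grip from above with the fingers across the row; plant no wider than the collar, top at most 80 mm above the foot. Origin: centre of the underside, z up; yaw means nothing. Starts in the saucer of its colour.
- pot_terracotta: terracotta-orange glazed pot with a spiky dark green haworthia with white bands; loose, about 0.22 kg. Foot 44 mm across; from 38 to 55 mm height an upright round collar 58 mm across, to grip from above with the fingers across the row; plant no wider than the collar, top at most 80 mm above the foot. Origin: centre of the underside, z up; yaw means nothing. Starts in the saucer of its colour.
- pot_yellow: mustard-yellow glazed pot with a flat burgundy-red aeonium rosette; loose, about 0.22 kg. Foot 44 mm across; from 38 to 55 mm height an upright round collar 58 mm across, to grip from above with the fingers across the row; plant no wider than the collar, top at most 80 mm above the foot. Origin: centre of the underside, z up; yaw means nothing. Starts in the saucer of its colour.
- saucer_white: cream-white glazed saucer, 76 mm across, 13 mm high, inner floor 5 mm above its underside; it stays put in the tray and marks where the pot of its colour stood. Origin: centre of the underside, z up.
- saucer_blue: cobalt-blue glazed saucer, 76 mm across, 13 mm high, inner floor 5 mm above its underside; it stays put in the tray and marks where the pot of its colour stood. Origin: centre of the underside, z up.
- saucer_terracotta: terracotta-orange glazed saucer, 76 mm across, 13 mm high, inner floor 5 mm above its underside; it stays put in the tray and marks where the pot of its colour stood. Origin: centre of the underside, z up.
- saucer_yellow: mustard-yellow glazed saucer, 76 mm across, 13 mm high, inner floor 5 mm above its underside; it stays put in the tray and marks where the pot of its colour stood. Origin: centre of the underside, z up.
- tray: fixed long galvanised-steel watering tray, 105 (x) by 430 mm (y), walls 22 mm high, floor 3 mm. Saucers in a row at y = -123, -41, 41, 123 mm, x = 0, in any order; pots' undersides 8 mm above the table, 24 mm between collars. A pebble lies at one end. Origin: underside centre on the table; +x away from the robot, +y to its left, within 6 degrees. Lies 17 to 21 cm before or behind the rack.
- rack: fixed bamboo draining rack on a white drip plate, 112 (x) by 384 mm (y). Slat tops 18 mm above the table; steel wire hoops and rails, tops 34.5 mm above the table, make four bays, 76 (x) by 79 mm (y) inside, centred at y = -126, -42, 42, 126 mm, x = 0. Origin: underside centre on the table; +x away from the robot, +y to its left, within 6 degrees.
Not all that is in view belongs to the job. What is shaped like the saucer_white but green is not meant.

How it is judged:
At the end, for the whole second after the job is handed in: Each pot stands in the bay whose place from the left is that of its own-colour saucer in the tray: within 17 mm of the bay's centre in rack x and y (anywhere between the wires), underside within 5 mm of the slats' top, leaning under 0.1 rad, at rest, released (((y of saucer_white in the frame of tray between -0.143 and -0.103 m and y of pot_white in the frame of rack between -0.143 and -0.109 m) or (y of saucer_white in the frame of tray between -0.061 and -0.021 m and y of pot_white in the frame of rack between -0.059 and -0.025 m) or (y of saucer_white in the frame of tray between 0.021 and 0.061 m and y of pot_white in the frame of rack between 0.025 and 0.059 m) or (y of saucer_white in the frame of tray between 0.103 and 0.143 m and y of pot_white in the frame of rack between 0.109 and 0.143 m)) and x of pot_white in the frame of rack between -0.017 and 0.017 m and z of pot_white in the frame of rack between 0.013 and 0.023 m and angle between each of pot_white, pot_blue, pot_terracotta, pot_yellow's own z axis and vertical below 0.1 rad and linear speed of each of pot_white, pot_blue, pot_terracotta, pot_yellow below 0.02 m/s and ((y of saucer_blue in the frame of tray between -0.143 and -0.103 m and y of pot_blue in the frame of rack between -0.143 and -0.109 m) or (y of saucer_blue in the frame of tray between -0.061 and -0.021 m and y of pot_blue in the frame of rack between -0.059 and -0.025 m) or (y of saucer_blue in the frame of tray between 0.021 and 0.061 m and y of pot_blue in the frame of rack between 0.025 and 0.059 m) or (y of saucer_blue in the frame of tray between 0.103 and 0.143 m and y of pot_blue in the frame of rack between 0.109 and 0.143 m)) and x of pot_blue in the frame of rack between -0.017 and 0.017 m and z of pot_blue in the frame of rack between 0.013 and 0.023 m and ((y of saucer_terracotta in the frame of tray between -0.143 and -0.103 m and y of pot_terracotta in the frame of rack between -0.143 and -0.109 m) or (y of saucer_terracotta in the frame of tray between -0.061 and -0.021 m and y of pot_terracotta in the frame of rack between -0.059 and -0.025 m) or (y of saucer_terracotta in the frame of tray between 0.021 and 0.061 m and y of pot_terracotta in the frame of rack between 0.025 and 0.059 m) or (y of saucer_terracotta in the frame of tray between 0.103 and 0.143 m and y of pot_terracotta in the frame of rack between 0.109 and 0.143 m)) and x of pot_terracotta in the frame of rack between -0.017 and 0.017 m and z of pot_terracotta in the frame of rack between 0.013 and 0.023 m and ((y of saucer_yellow in the frame of tray between -0.143 and -0.103 m and y of pot_yellow in the frame of rack between -0.143 and -0.109 m) or (y of saucer_yellow in the frame of tray between -0.061 and -0.021 m and y of pot_yellow in the frame of rack between -0.059 and -0.025 m) or (y of saucer_yellow in the frame of tray between 0.021 and 0.061 m and y of pot_yellow in the frame of rack between 0.025 and 0.059 m) or (y of saucer_yellow in the frame of tray between 0.103 and 0.143 m and y of pot_yellow in the frame of rack between 0.109 and 0.143 m)) and x of pot_yellow in the frame of rack between -0.017 and 0.017 m and z of pot_yellow in the frame of rack between 0.013 and 0.023 m); the robot touches nothing.
It fails at once if a pot is tipped over (leans more than 40 degrees) (angle between any of pot_white, pot_blue, pot_terracotta, pot_yellow's own z axis and vertical above 0.7 rad).
It fails at once if a pot is dropped (falls free of the fingers faster than 0.9 m/s) ((linear speed of pot_white above 0.9 m/s and contact force between the fingers and pot_white below 0.02 N) or (linear speed of pot_blue above 0.9 m/s and contact force between the fingers and pot_blue below 0.02 N) or (linear speed of pot_terracotta above 0.9 m/s and contact force between the fingers and pot_terracotta below 0.02 N) or (linear speed of pot_yellow above 0.9 m/s and contact force between the fingers and pot_yellow below 0.02 N)).
It also fails if it takes over 99 s, if anything falls off the work surface, if the arm or the gripper's body presses on something with over 40 N, if the wrist force passes 120 N, or if a joint passes its speed limit or range.

ROBOT

A 6-joint arm with a two-finger parallel gripper is mounted at the origin on the work surface. World frame = base frame: x ahead of the robot, y to its left, z up, the work surface at z = 0. Lengths are in m, angles in rad, forces in N, time in s.
With the tool pointing down it reaches from about 0.375 to 0.975 m from the base axis. Payload 3.8 kg.
Tool frame: the origin (TCP) lies midway between the tips of the shut fingers; the grasp point (between the pads) lies 19 mm behind it; z points along the fingers, y is the direction in which the jaws open and shut (so a half turn about z gives the same grasp; the last joint's range is limited). The gripper opens to 85 mm and grips with 20 to 120 N. Pads are 22 mm wide; open, the fingers measure 114 mm over their backs; the gripper's body (76 mm by 85 mm) begins 54 mm behind the grasp point. The pads swing forward as they close: fully open they stand 13 mm farther back than shut.
Start: joints at [-1.329, 0.264, 1.604, -0, 1.274, -0.037], TCP at [0.186, -0.649, 0.231] pointing down, gripper open.
Joint ranges: [-2.63, 2.63], [-0.94, 2.18], [0.31, 2.57], [-1.31, 4.45], [0, 2.66], [-2.55, 2.55]. Speed limits (rad/s): [2.57, 2.57, 3.14, 3.14, 3.14, 3.14].

INTERFACE

Orientations are given as a rotation vector (axis times angle).
In Python, from workcell import bot gives the robot as it stands.
- The arm moves only by the shell command python3 -m inch 'ROWS' [FORCE]. ROWS is JSON, a list of rows, each an object of numbers: "dx", "dy", "dz": the shift along the tool's x, y, z in m; "ax", "ay", "az": the turn, a rotation vector about the tool's x, y, z in degrees; "fingers": the opening, from -1 (shut) to 1 (fully open). A call has 1 to 20 rows; each row is the pose to reach, as a shift and turn from the pose measured when the call began, along the tool's axes at that moment; what a row does not reach only later rows make up. A row lasts 1/8 s, in which the tool goes at most 62.5 mm and 10.7 degrees, less where a joint would pass 70% of its speed; a pose out of reach is approached as far as the arm can. A call with a gripper value outside its range is refused whole. The fingers move at their own pace and stop on an object; FORCE is the grip in N (left out, the last holds). Time passes only in rows, so rows that repeat a pose let the fingers close. It gives the time, the measured TCP pose, the force and the opening at its end, in the units of the state.
- bot.read_state(): the state, without advancing time (a new reading comes with each control period).
- bot.read_camera(name): name is "side" or "top" or "wrist"; returns (picture, depth): 384x512x3 uint8, blue, green, red; 384x512 float32, m along the optical axis (not along the pixel's ray), 0 where there is no reading.
- bot.get_calibration(name): a dict with "intrinsics" (3x3 intrinsics, pixels), "view" (4x4, takes a point from world to camera coordinates). Camera axes: x right, y down, z forward; pixel columns grow to the right and rows downward; lengths in m; the calibration is good to about 2 mm. A picture is of the moment at which its call begins: read the wrist's pose just before it. get_calibration takes no time and is no camera call; for the wrist camera it gives the pose at the moment of the call.
- bot.finish_job(): hands the job in, once; it reports no verdict.
Trained networks look in the newest picture that a camera, given by its name, has taken for a name from the list of things; names that differ only in an ending like _2 or _b are one class to them, and where a whole thing is asked for, a point or a joint stands for the part that bears it (a point fixed in the world has none). Each returns a list of dicts, best first, with "p" (0 to 1); they miss things now and then, are a little off and sometimes report something else, mostly with a low value. They report only what shows in the picture. A call takes as long as a camera call. They do not tell look-alikes from the thing itself.
- bot.masks_of(camera, thing): "region" (384x512 bool, what is visible of it) and "box" ([left, top, right, bottom] in pixels, round what is visible of it).
The state is a dict: "time": time; "q": joint angles; "joint_vel": joint speeds; "joint_torque": joint torques, N m; "tool_pos": TCP position; "tcp_rot": TCP orientation; "wrist_force": force on the tool from outside, world axes, zero at the start; "torque": the same for the moment, N m; "width": opening from 0.0 (shut) to 1.0 (fully open).
Only numpy, scipy, OpenCV 4.12 (cv2) and the standard library are available. Lean on these libraries where they do the work, as an engineer would, in place of code of your own. Each camera call takes 0.05 s, during which the arm holds its last target. There are 200 camera calls.

## Working session

There is one attempt and no reset: what is moved stays moved. The work goes in short steps, Python scripts to look and compute and a shell command to move; the robot and the scene stay as the last step left them, time stands still between calls to the robot, and variables do not carry over. Pictures are saved under pics/ and viewed, about 12 in all and at most 16, crops included, and the job is handed in when it is done.

```bash
ls; mkdir -p pics
python3 - <<'E'
from workcell import bot
import cv2
print(bot.read_state())
for n in ("top","side"):
    p,d=bot.read_camera(n); cv2.imwrite(f"pics/{n}0.png",p)
    print(n,bot.get_calibration(n))
E
```

```text
pics
{'time': 0.0, 'q': array([-1.32889143e+00,  2.64774187e-01,  1.60538555e+00,  1.20447723e-05,
        1.27366386e+00, -3.68901065e-02]), 'joint_vel': array([ 7.04099600e-04, -6.17186300e-04,  2.14386433e-05,  2.82709081e-03,
       -2.65139382e-04, -2.32122307e-03]), 'joint_torque': array([ 9.38854464e-04, -5.15109444e+01, -3.67318261e+01,  8.58527005e-05,
        1.30883619e-02,  6.18422050e-06]), 'tool_pos': array([ 0.18559303, -0.6482303 ,  0.22994159]), 'tcp_rot': array([-3.10892075e+00, -4.36199242e-01,  3.40362279e-04]), 'wrist_force': array([ 0.18400318, -0.36341734,  0.0423009 ]), 'torque': array([ 0.02041844, -0.00873786, -0.00301494]), 'width': 0.9970773968406719}
top {'intrinsics': array([[392.54842057,   0.        , 259.44334839],
       [  0.        , 392.54842057, 194.17604225],
       [  0.        ,   0.        ,   1.        ]]), 'view': array([[-0.00642243, -0.99994117,  0.00874109,  0.02874263],
       [-0.9883269 ,  0.00501679, -0.15226549,  0.5083796 ],
       [ 0.15221268, -0.00961697, -0.98830097,  0.69817509],
       [ 0.        ,  0.        ,  0.        ,  1.        ]])}
side {'intrinsics': array([[483.43601748,   0.        , 255.68733293],
       [  0.        , 483.43601748, 184.95019248],
       [  0.        ,   0.        ,   1.        ]]), 'view': array([[ 0.97575205, -0.21885516,  0.00321783, -0.47759109],
       [-0.11621828, -0.53049778, -0.83968173,  0.12901   ],
       [ 0.18547573,  0.8189472 , -0.54306927,  0.82540109],
       [ 0.        ,  0.        ,  0.        ,  1.        ]])}
```

View pics/top0.png

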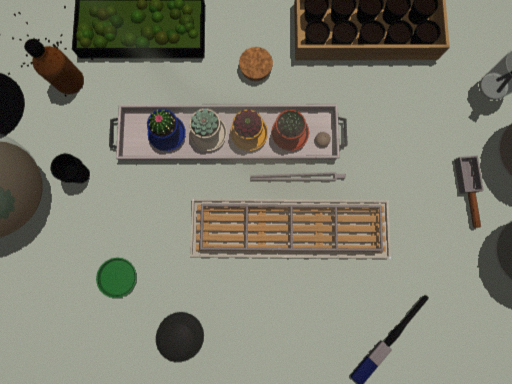

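View pics/side0.png

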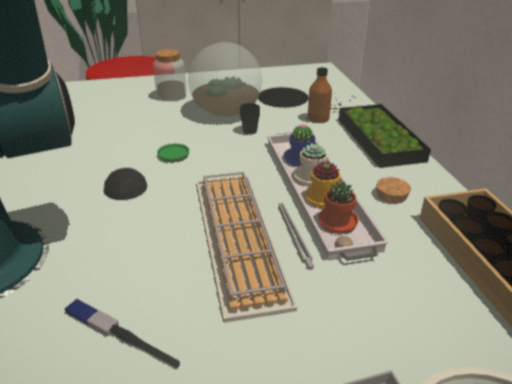

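Left to right the order is blue (165,130), white (207,130), yellow (249,130), terracotta (291,130). Things that could mislead: the green saucer (117,278), the cork disc (256,64) and the dark bowl (180,336). None of them has a pot in the tray. Next I measure the tray, rack and pots.

```bash
cat > h.py <<'E'
from workcell import bot
import numpy as np, cv2
def ray(c,uv,z):
    "pixels -> world points on plane z"
    K,V=np.array(c["intrinsics"]),np.array(c["view"]); uv=np.asarray(uv,float).reshape(-1,2)
    d=np.c_[uv,np.ones(len(uv))]@np.linalg.inv(K).T@V[:3,:3]; o=-V[:3,:3].T@V[:3,3]
    return o+d*((z-o[2])/d[:,2])[:,None]
def cloud(c,d,m):
    K,V=np.array(c["intrinsics"]),np.array(c["view"]); v,u=np.nonzero(m&(d>0)); z=d[v,u]
    P=(np.c_[u,v,np.ones(len(u))]@np.linalg.inv(K).T)*z[:,None]
    return (P-V[:3,3])@V[:3,:3]
def proj(c,P):
    K,V=np.array(c["intrinsics"]),np.array(c["view"]); q=(np.asarray(P)@V[:3,:3].T+V[:3,3])@K.T
    return q[:,:2]/q[:,2:]
E
python3 - <<'E'
from h import *
p,d=bot.read_camera("top"); c=bot.get_calibration("top")
np.savez("top.npz",p=p,d=d)
for n,z in (("tray",.022),("rack",.003)):
    for r in bot.masks_of("top",n)[:2]:
        v,u=np.nonzero(r["region"]); w=ray(c,np.c_[u,v],z)[:,:2]
        (cx,cy),s,a=cv2.minAreaRect((w*1000).astype(np.float32)); P=cloud(c,d,r["region"])
        print(n,round(r["p"],2),r["box"],"rect",np.round([cx,cy],1),np.round(s,1),round(a,2),"z",np.percentile(P[:,2],[5,50,95]).round(4))
for n in "white blue terracotta yellow".split():
    for k in ("pot_","saucer_"):
        for r in bot.masks_of("top",k+n)[:2]:
            P=cloud(c,d,r["region"])
            Q=P[(P[:,2]>.044)&(P[:,2]<.068)] if k=="pot_" else P
            (x,y),R=cv2.minEnclosingCircle((Q[:,:2]*1000).astype(np.float32)) if len(Q) else ((0,0),0)
            print(k+n,round(r["p"],2),r["box"],"circ",round(x,1),round(y,1),round(R,1),"zmax",P[:,2].max().round(3))
E
```

```text
tray 0.72 [108.3, 104.2, 346.4, 162.4] rect [635.7  87.4] [468.2 114.1] 89.75 z [-0.0001  0.0031  0.0244]
rack 0.71 [187.0, 198.4, 389.9, 259.4] rect [446.9 -33.7] [389.7 116.3] 89.21 z [0.0007 0.0152 0.0335]
rack 0.22 [232.9, 123.3, 266.3, 150.4] rect [626.9  44.7] [48.  74.7] 8.75 z [0.0045 0.0079 0.0154]
pot_white 0.76 [191.5, 107.3, 220.4, 142.6] circ 639.7 128.3 29.0 zmax 0.081
pot_white 0.53 [188.6, 124.5, 225.2, 149.3] circ 0 0 0 zmax 0.017
saucer_white 0.94 [93.5, 257.1, 134.7, 297.7] circ 357.0 299.3 40.6 zmax 0.016
saucer_white 0.65 [185.8, 125.3, 228.0, 150.5] circ 637.2 126.8 38.1 zmax 0.018
pot_blue 0.62 [147.5, 105.8, 181.1, 142.7] circ 639.4 207.5 29.4 zmax 0.091
pot_blue 0.23 [189.3, 122.0, 226.8, 150.2] circ 633.6 100.3 0.0 zmax 0.046
saucer_blue 0.94 [148.3, 120.3, 183.4, 152.2] circ 635.6 209.4 37.0 zmax 0.047
pot_terracotta 0.74 [275.3, 108.4, 305.3, 145.0] circ 637.0 -32.7 28.9 zmax 0.088
saucer_terracotta 0.62 [275.2, 125.8, 309.7, 150.4] circ 635.7 -35.5 36.6 zmax 0.017
saucer_terracotta 0.35 [234.0, 112.1, 265.9, 145.5] circ 636.9 48.1 28.9 zmax 0.084
pot_yellow 0.68 [231.3, 111.0, 263.3, 146.1] circ 636.7 48.1 28.8 zmax 0.084
saucer_yellow 0.73 [232.9, 121.7, 265.8, 150.9] circ 637.3 44.7 38.5 zmax 0.057
```

Run:
```python
from h import *
f=np.load("top.npz"); p=f["p"]; c=bot.get_calibration("top")
a=np.radians(-.8); R=np.array([[np.cos(a),-np.sin(a)],[np.sin(a),np.cos(a)]])
s=4; x0,y0=100,95
im=cv2.resize(p[y0:265,x0:400],None,fx=2.6,fy=2.6,interpolation=cv2.INTER_CUBIC)
def pt(P,col,closed=False):
    q=((proj(c,P)-[x0,y0])*2.6).astype(int)
    if closed: cv2.polylines(im,[q.reshape(-1,1,2)],True,col,1)
    else:
        for u in q: cv2.circle(im,tuple(int(i) for i in u),3,col,-1)
t=np.linspace(0,6.28,40)
for b in (-.126,-.042,.042,.126):
    w=np.array([[.447,-.0337]])+np.array([[sx*.038,b+sy*.0395] for sx,sy in((-1,-1),(-1,1),(1,1),(1,-1))])@R.T
    pt(np.c_[w,np.full(4,.0345)],(0,0,255),True); m=w.mean(0); print(b,m.round(4)); pt([[*m,.018]],(0,255,0))
for y,x in((.2095,.639),(.128,.638),(.047,.637),(-.034,.636)):
    pt(np.c_[x+.029*np.cos(t),y+.029*np.sin(t),np.full(40,.063)],(255,0,255),True)
    pt(np.c_[x+.038*np.cos(t),y+.038*np.sin(t),np.full(40,.016)],(0,255,255),True)
cv2.imwrite("pics/ov.png",im)
```

```text
-0.126 [ 0.4452 -0.1597]
-0.042 [ 0.4464 -0.0757]
0.042 [0.4476 0.0083]
0.126 [0.4488 0.0923]
```

View pics/ov.png

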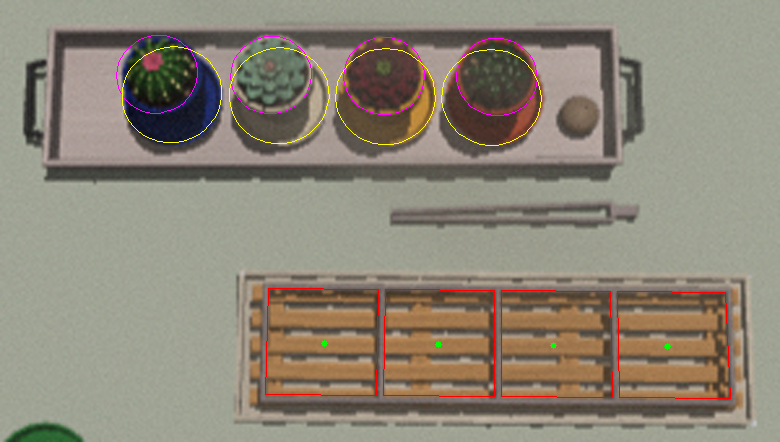

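The rack bays fit the overlay to about 1 mm, and the pots lie within a few mm, in the order blue, white, yellow, terracotta. Jaws go along x. First I move above blue.

```bash
python3 -m inch '[{"dx":0.669,"dy":-0.699,"dz":0.07,"az":-73,"fingers":1},{"dx":0.669,"dy":-0.699,"dz":0.07,"az":-73,"fingers":1},{"dx":0.669,"dy":-0.699,"dz":0.07,"az":-73,"fingers":1},{"dx":0.669,"dy":-0.699,"dz":0.07,"az":-73,"fingers":1},{"dx":0.669,"dy":-0.699,"dz":0.07,"az":-73,"fingers":1},{"dx":0.669,"dy":-0.699,"dz":0.07,"az":-73,"fingers":1},{"dx":0.669,"dy":-0.699,"dz":0.07,"az":-73,"fingers":1},{"dx":0.669,"dy":-0.699,"dz":0.07,"az":-73,"fingers":1},{"dx":0.669,"dy":-0.699,"dz":0.07,"az":-73,"fingers":1},{"dx":0.669,"dy":-0.699,"dz":0.07,"az":-73,"fingers":1},{"dx":0.669,"dy":-0.699,"dz":0.07,"az":-73,"fingers":1},{"dx":0.669,"dy":-0.699,"dz":0.07,"az":-73,"fingers":1},{"dx":0.669,"dy":-0.699,"dz":0.07,"az":-73,"fingers":1},{"dx":0.669,"dy":-0.699,"dz":0.07,"az":-73,"fingers":1},{"dx":0.669,"dy":-0.699,"dz":0.07,"az":-73,"fingers":1},{"dx":0.669,"dy":-0.699,"dz":0.07,"az":-73,"fingers":1},{"dx":0.669,"dy":-0.699,"dz":0.07,"az":-73,"fingers":1},{"dx":0.669,"dy":-0.699,"dz":0.07,"az":-73,"fingers":1},{"dx":0.669,"dy":-0.699,"dz":0.07,"az":-73,"fingers":1},{"dx":0.669,"dy":-0.699,"dz":0.07,"az":-73,"fingers":1}]' 40
python3 - <<'E'
from h import *
from scipy.spatial.transform import Rotation as R
s=bot.read_state(); print(s["tool_pos"].round(4),R.from_rotvec(s["tcp_rot"]).as_matrix().round(3),s["q"].round(2))
p,d=bot.read_camera("wrist"); c=bot.get_calibration("wrist"); cv2.imwrite("pics/w1.png",p)
for n in ("pot_blue","pot_white","pot_yellow"):
    for r in bot.masks_of("wrist",n)[:1]:
        P=cloud(c,d,r["region"]); Q=P[(P[:,2]>.044)&(P[:,2]<.068)]
        print(n,r["p"],(Q.min(0)+Q.max(0))/2, np.ptp(Q,axis=0)) if len(Q) else 0
E
```

```text
[ 0.1858 -0.6489  0.2313] [[ 0.961  0.275 -0.   ]
 [ 0.275 -0.961 -0.   ]
 [-0.     0.    -1.   ]] [-1.33  0.26  1.6  -0.    1.27 -0.04]invalid input at $[0]: expected keys dx, dy, dz, ax, ay, az, fingers
```

View pics/w1.png

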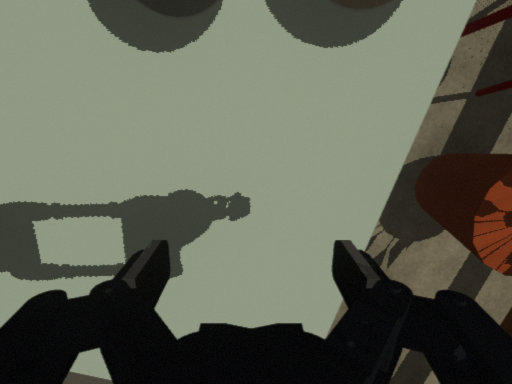

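The call was refused because every row needs all seven keys, so the arm hasn't moved. The picture only shows the empty start area. Sending it again with full rows.

```bash
python3 -m inch '[{"dx":0.669,"dy":-0.699,"dz":0.07,"ax":0,"ay":0,"az":-73,"fingers":1},{"dx":0.669,"dy":-0.699,"dz":0.07,"ax":0,"ay":0,"az":-73,"fingers":1},{"dx":0.669,"dy":-0.699,"dz":0.07,"ax":0,"ay":0,"az":-73,"fingers":1},{"dx":0.669,"dy":-0.699,"dz":0.07,"ax":0,"ay":0,"az":-73,"fingers":1},{"dx":0.669,"dy":-0.699,"dz":0.07,"ax":0,"ay":0,"az":-73,"fingers":1},{"dx":0.669,"dy":-0.699,"dz":0.07,"ax":0,"ay":0,"az":-73,"fingers":1},{"dx":0.669,"dy":-0.699,"dz":0.07,"ax":0,"ay":0,"az":-73,"fingers":1},{"dx":0.669,"dy":-0.699,"dz":0.07,"ax":0,"ay":0,"az":-73,"fingers":1},{"dx":0.669,"dy":-0.699,"dz":0.07,"ax":0,"ay":0,"az":-73,"fingers":1},{"dx":0.669,"dy":-0.699,"dz":0.07,"ax":0,"ay":0,"az":-73,"fingers":1},{"dx":0.669,"dy":-0.699,"dz":0.07,"ax":0,"ay":0,"az":-73,"fingers":1},{"dx":0.669,"dy":-0.699,"dz":0.07,"ax":0,"ay":0,"az":-73,"fingers":1},{"dx":0.669,"dy":-0.699,"dz":0.07,"ax":0,"ay":0,"az":-73,"fingers":1},{"dx":0.669,"dy":-0.699,"dz":0.07,"ax":0,"ay":0,"az":-73,"fingers":1},{"dx":0.669,"dy":-0.699,"dz":0.07,"ax":0,"ay":0,"az":-73,"fingers":1},{"dx":0.669,"dy":-0.699,"dz":0.07,"ax":0,"ay":0,"az":-73,"fingers":1},{"dx":0.669,"dy":-0.699,"dz":0.07,"ax":0,"ay":0,"az":-73,"fingers":1},{"dx":0.669,"dy":-0.699,"dz":0.07,"ax":0,"ay":0,"az":-73,"fingers":1},{"dx":0.669,"dy":-0.699,"dz":0.07,"ax":0,"ay":0,"az":-73,"fingers":1},{"dx":0.669,"dy":-0.699,"dz":0.07,"ax":0,"ay":0,"az":-73,"fingers":1}]' 40
cat > look.py <<'E'
from h import *
import sys
from scipy.spatial.transform import Rotation as R
s=bot.read_state(); M=R.from_rotvec(s["tcp_rot"]).as_matrix()
print(s["time"],s["tool_pos"].round(4),M.round(3).tolist(),s["q"].round(2),s["wrist_force"].round(2),round(s["width"],3))
p,d=bot.read_camera("wrist"); c=bot.get_calibration("wrist"); cv2.imwrite(f"pics/{sys.argv[1]}.png",p)
for n in sys.argv[2:]:
    for r in bot.masks_of("wrist",n)[:1]:
        P=cloud(c,d,r["region"]); Q=P[(P[:,2]>.047)&(P[:,2]<.066)]
        if len(Q):
            (x,y),rr=cv2.minEnclosingCircle((Q[:,:2]*1000).astype(np.float32))
            print(n,round(r["p"],2),"circ",round(x,1),round(y,1),round(rr,1),"mid",((Q.min(0)+Q.max(0))/2).round(4),np.ptp(Q,axis=0).round(3))
E
python3 look.py w2 pot_blue pot_white pot_yellow
```

```text
time: 3.35
tool_pos: [0.6364, 0.206, 0.1617]
tcp_rot: [2.243, 2.2, 0.0]
wrist_force: [0.8, 0.9, 0.4]
width: 0.998
3.35 [0.6364 0.206  0.1617] [[0.019, 1.0, 0.0], [1.0, -0.019, -0.0], [-0.0, 0.0, -1.0]] [ 0.28  0.3   1.69 -0.    1.15  0.3 ] [0.83 0.91 0.41] 0.998
pot_blue 0.88 circ 640.5 208.4 28.9 mid [0.6402 0.2084 0.0564] [0.056 0.058 0.019]
pot_white 0.72 circ 640.6 129.3 29.3 mid [0.6412 0.1301 0.0562] [0.057 0.057 0.018]
pot_yellow 0.58 circ 638.3 58.8 27.0 mid [0.6383 0.0682 0.056 ] [0.054 0.021 0.018]
```

View pics/w2.png

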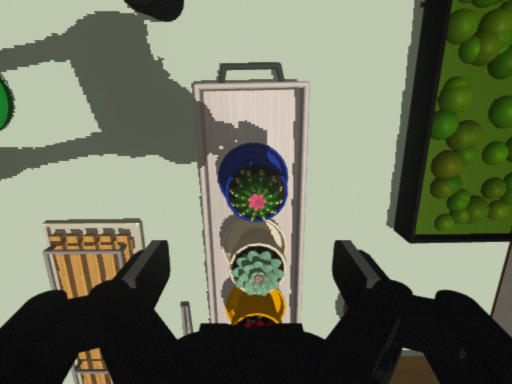

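Blue, at (257,195), is directly below at (0.640, 0.208). Descend and grip.

```bash
python3 -m inch '[{"dx":0.002,"dy":0.003,"dz":0.05,"ax":0,"ay":0,"az":0,"fingers":1},{"dx":0.002,"dy":0.003,"dz":0.09,"ax":0,"ay":0,"az":0,"fingers":1},{"dx":0.002,"dy":0.003,"dz":0.12,"ax":0,"ay":0,"az":0,"fingers":1},{"dx":0.002,"dy":0.003,"dz":0.132,"ax":0,"ay":0,"az":0,"fingers":1},{"dx":0.002,"dy":0.003,"dz":0.132,"ax":0,"ay":0,"az":0,"fingers":1},{"dx":0.002,"dy":0.003,"dz":0.132,"ax":0,"ay":0,"az":0,"fingers":-1},{"dx":0.002,"dy":0.003,"dz":0.132,"ax":0,"ay":0,"az":0,"fingers":-1},{"dx":0.002,"dy":0.003,"dz":0.132,"ax":0,"ay":0,"az":0,"fingers":-1},{"dx":0.002,"dy":0.003,"dz":0.132,"ax":0,"ay":0,"az":0,"fingers":-1},{"dx":0.002,"dy":0.003,"dz":0.132,"ax":0,"ay":0,"az":0,"fingers":-1},{"dx":0.002,"dy":0.003,"dz":0.132,"ax":0,"ay":0,"az":0,"fingers":-1}]' 40
```

```text
time: 4.92
tool_pos: [0.6415, 0.2091, 0.0319]
tcp_rot: [2.24, 2.199, 0.006]
wrist_force: [-0.1, 0.5, 6.2]
width: 0.667
```

```bash
python3 -m inch '[{"dx":0,"dy":0,"dz":-0.03,"ax":0,"ay":0,"az":0,"fingers":-1},{"dx":0,"dy":0,"dz":-0.07,"ax":0,"ay":0,"az":0,"fingers":-1},{"dx":0,"dy":0,"dz":-0.11,"ax":0,"ay":0,"az":0,"fingers":-1},{"dx":-0.02,"dy":-0.03,"dz":-0.12,"ax":0,"ay":0,"az":0,"fingers":-1},{"dx":-0.04,"dy":-0.065,"dz":-0.12,"ax":0,"ay":0,"az":0,"fingers":-1},{"dx":-0.065,"dy":-0.10,"dz":-0.12,"ax":0,"ay":0,"az":0,"fingers":-1},{"dx":-0.09,"dy":-0.14,"dz":-0.12,"ax":0,"ay":0,"az":0,"fingers":-1},{"dx":-0.11,"dy":-0.175,"dz":-0.12,"ax":0,"ay":0,"az":0,"fingers":-1},{"dx":-0.1205,"dy":-0.191,"dz":-0.12,"ax":0,"ay":0,"az":0,"fingers":-1},{"dx":-0.1205,"dy":-0.191,"dz":-0.12,"ax":0,"ay":0,"az":0,"fingers":-1},{"dx":-0.1205,"dy":-0.191,"dz":-0.12,"ax":0,"ay":0,"az":0,"fingers":-1}]'
python3 - <<'E'
from h import *
p,d=bot.read_camera("side"); cv2.imwrite("pics/s1.png",cv2.resize(p[60:330,130:420],None,fx=2,fy=2))
E
```

```text
time: 6.3
tool_pos: [0.4492, 0.0925, 0.1516]
tcp_rot: [2.24, 2.198, 0.009]
wrist_force: [-0.5, 0.3, -1.6]
width: 0.671
```

View pics/s1.png

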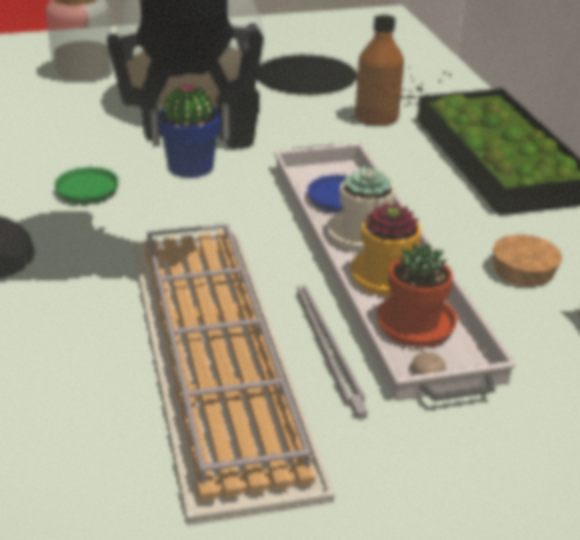

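Blue hangs upright in the fingers at about (190,135) in the crop, above the left bay. Lower it, release and rise.

```bash
python3 -m inch '[{"dx":0,"dy":0,"dz":0.04,"ax":0,"ay":0,"az":0,"fingers":-1},{"dx":0,"dy":0,"dz":0.075,"ax":0,"ay":0,"az":0,"fingers":-1},{"dx":0,"dy":0,"dz":0.095,"ax":0,"ay":0,"az":0,"fingers":-1},{"dx":0,"dy":0,"dz":0.104,"ax":0,"ay":0,"az":0,"fingers":-1},{"dx":0,"dy":0,"dz":0.109,"ax":0,"ay":0,"az":0,"fingers":-1},{"dx":0,"dy":0,"dz":0.109,"ax":0,"ay":0,"az":0,"fingers":-1},{"dx":0,"dy":0,"dz":0.109,"ax":0,"ay":0,"az":0,"fingers":-1}]'
```

```text
time: 7.22
tool_pos: [0.4508, 0.0929, 0.0434]
tcp_rot: [2.239, 2.198, 0.011]
wrist_force: [-1.3, 0.7, -2.2]
width: 0.667
```

```bash
python3 -m inch '[{"dx":0,"dy":-0.002,"dz":0.0015,"ax":0,"ay":0,"az":0,"fingers":-1},{"dx":0,"dy":-0.002,"dz":0.003,"ax":0,"ay":0,"az":0,"fingers":-1},{"dx":0,"dy":-0.002,"dz":0.003,"ax":0,"ay":0,"az":0,"fingers":-1}]'
```

```text
time: 7.6
tool_pos: [0.4494, 0.0931, 0.0419]
tcp_rot: [2.239, 2.198, 0.012]
wrist_force: [-3.2, -0.1, 8.4]
width: 0.661
```

In contact (8 N). Release, rise and go above white.

```bash
python3 -m inch '[{"dx":0,"dy":0,"dz":-0.001,"ax":0,"ay":0,"az":0,"fingers":1},{"dx":0,"dy":0,"dz":-0.001,"ax":0,"ay":0,"az":0,"fingers":1},{"dx":0,"dy":0,"dz":-0.001,"ax":0,"ay":0,"az":0,"fingers":1},{"dx":0,"dy":0,"dz":-0.001,"ax":0,"ay":0,"az":0,"fingers":1},{"dx":0,"dy":0,"dz":-0.03,"ax":0,"ay":0,"az":0,"fingers":1},{"dx":0,"dy":0,"dz":-0.075,"ax":0,"ay":0,"az":0,"fingers":1},{"dx":0,"dy":0,"dz":-0.12,"ax":0,"ay":0,"az":0,"fingers":1},{"dx":0.01,"dy":0.05,"dz":-0.12,"ax":0,"ay":0,"az":0,"fingers":1},{"dx":0.02,"dy":0.1,"dz":-0.12,"ax":0,"ay":0,"az":0,"fingers":1},{"dx":0.03,"dy":0.15,"dz":-0.12,"ax":0,"ay":0,"az":0,"fingers":1},{"dx":0.04,"dy":0.19,"dz":-0.12,"ax":0,"ay":0,"az":0,"fingers":1},{"dx":0.04,"dy":0.19,"dz":-0.12,"ax":0,"ay":0,"az":0,"fingers":1},{"dx":0.04,"dy":0.19,"dz":-0.12,"ax":0,"ay":0,"az":0,"fingers":1}]'
python3 look.py w3 pot_white pot_yellow pot_blue
python3 - <<'E'
from h import *
p,d=bot.read_camera("side"); cv2.imwrite("pics/s2.png",cv2.resize(p[60:330,130:420],None,fx=2,fy=2))
E
```

```text
time: 9.22
tool_pos: [0.6381, 0.1292, 0.1626]
tcp_rot: [2.24, 2.199, 0.009]
wrist_force: [0.4, 0.2, 0.3]
width: 0.999
9.225 [0.6381 0.1292 0.1626] [[0.018, 1.0, 0.006], [1.0, -0.018, 0.002], [0.002, 0.006, -1.0]] [0.16 0.26 1.73 0.   1.14 0.18] [0.38 0.18 0.3 ] 0.999
pot_white 0.63 circ 640.6 128.9 28.9 mid [0.6404 0.1291 0.0566] [0.056 0.057 0.017]
pot_yellow 0.64 circ 638.3 49.2 28.8 mid [0.6382 0.0498 0.0562] [0.057 0.056 0.017]
pot_blue 0.72 circ 454.6 96.0 28.0 mid [0.4589 0.0968 0.0565] [0.038 0.049 0.019]
```

View pics/s2.png

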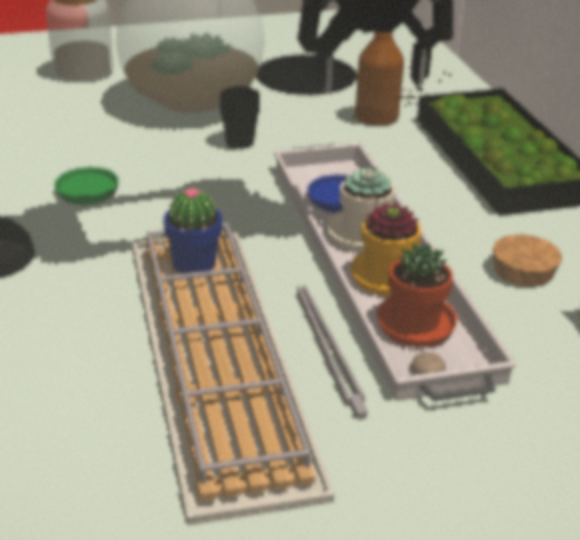

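Blue stands upright in the left bay, at (193,230) in the crop, released. Now white.

```bash
python3 -m inch '[{"dx":0,"dy":0.002,"dz":0.05,"ax":0.3,"ay":0,"az":0,"fingers":1},{"dx":0,"dy":0.002,"dz":0.09,"ax":0.3,"ay":0,"az":0,"fingers":1},{"dx":0,"dy":0.002,"dz":0.12,"ax":0.3,"ay":0,"az":0,"fingers":1},{"dx":0,"dy":0.002,"dz":0.132,"ax":0.3,"ay":0,"az":0,"fingers":1},{"dx":0,"dy":0.002,"dz":0.132,"ax":0.3,"ay":0,"az":0,"fingers":1},{"dx":0,"dy":0.002,"dz":0.132,"ax":0.3,"ay":0,"az":0,"fingers":-1},{"dx":0,"dy":0.002,"dz":0.132,"ax":0.3,"ay":0,"az":0,"fingers":-1},{"dx":0,"dy":0.002,"dz":0.132,"ax":0.3,"ay":0,"az":0,"fingers":-1},{"dx":0,"dy":0.002,"dz":0.132,"ax":0.3,"ay":0,"az":0,"fingers":-1},{"dx":0,"dy":0.002,"dz":0.132,"ax":0.3,"ay":0,"az":0,"fingers":-1},{"dx":0,"dy":0.002,"dz":0.132,"ax":0.3,"ay":0,"az":0,"fingers":-1}]' 40
```

```text
time: 10.85
tool_pos: [0.643, 0.1297, 0.0342]
tcp_rot: [2.24, 2.199, 0.011]
wrist_force: [0.1, 0.3, 7.5]
width: 0.663
```

```bash
python3 -m inch '[{"dx":0,"dy":0,"dz":-0.03,"ax":0,"ay":0,"az":0,"fingers":-1},{"dx":0,"dy":0,"dz":-0.07,"ax":0,"ay":0,"az":0,"fingers":-1},{"dx":0,"dy":0,"dz":-0.11,"ax":0,"ay":0,"az":0,"fingers":-1},{"dx":-0.02,"dy":-0.03,"dz":-0.12,"ax":0,"ay":0,"az":0,"fingers":-1},{"dx":-0.045,"dy":-0.065,"dz":-0.12,"ax":0,"ay":0,"az":0,"fingers":-1},{"dx":-0.07,"dy":-0.10,"dz":-0.12,"ax":0,"ay":0,"az":0,"fingers":-1},{"dx":-0.095,"dy":-0.14,"dz":-0.12,"ax":0,"ay":0,"az":0,"fingers":-1},{"dx":-0.115,"dy":-0.175,"dz":-0.12,"ax":0,"ay":0,"az":0,"fingers":-1},{"dx":-0.125,"dy":-0.193,"dz":-0.12,"ax":0,"ay":0,"az":0,"fingers":-1},{"dx":-0.125,"dy":-0.193,"dz":-0.12,"ax":0,"ay":0,"az":0,"fingers":-1},{"dx":-0.125,"dy":-0.193,"dz":-0.12,"ax":0,"ay":0,"az":0,"fingers":-1}]'
```

```text
time: 12.22
tool_pos: [0.4477, 0.0081, 0.1529]
tcp_rot: [2.239, 2.198, 0.012]
wrist_force: [1.0, 0.5, -1.9]
width: 0.662
```

```bash
python3 -m inch '[{"dx":0,"dy":0,"dz":0.04,"ax":0.4,"ay":0,"az":0,"fingers":-1},{"dx":0,"dy":0,"dz":0.075,"ax":0.4,"ay":0,"az":0,"fingers":-1},{"dx":0,"dy":0,"dz":0.095,"ax":0.4,"ay":0,"az":0,"fingers":-1},{"dx":0,"dy":0,"dz":0.104,"ax":0.4,"ay":0,"az":0,"fingers":-1},{"dx":0,"dy":0,"dz":0.108,"ax":0.4,"ay":0,"az":0,"fingers":-1},{"dx":0,"dy":0,"dz":0.11,"ax":0.4,"ay":0,"az":0,"fingers":-1},{"dx":0,"dy":0,"dz":0.11,"ax":0.4,"ay":0,"az":0,"fingers":-1}]'
```

```text
time: 13.1
tool_pos: [0.4498, 0.0085, 0.0442]
tcp_rot: [2.242, 2.201, 0.007]
wrist_force: [-1.4, 1.1, 2.1]
width: 0.669
```

Light contact. Release and go above yellow.

```bash
python3 -m inch '[{"dx":0,"dy":-0.001,"dz":0.001,"ax":0,"ay":0,"az":0,"fingers":-1},{"dx":0,"dy":-0.001,"dz":0.001,"ax":0,"ay":0,"az":0,"fingers":1},{"dx":0,"dy":0,"dz":-0.001,"ax":0,"ay":0,"az":0,"fingers":1},{"dx":0,"dy":0,"dz":-0.001,"ax":0,"ay":0,"az":0,"fingers":1},{"dx":0,"dy":0,"dz":-0.001,"ax":0,"ay":0,"az":0,"fingers":1},{"dx":0,"dy":0,"dz":-0.03,"ax":0,"ay":0,"az":0,"fingers":1},{"dx":0,"dy":0,"dz":-0.075,"ax":0,"ay":0,"az":0,"fingers":1},{"dx":0,"dy":0,"dz":-0.12,"ax":0,"ay":0,"az":0,"fingers":1},{"dx":0.01,"dy":0.05,"dz":-0.12,"ax":0,"ay":0,"az":0,"fingers":1},{"dx":0.02,"dy":0.1,"dz":-0.12,"ax":0,"ay":0,"az":0,"fingers":1},{"dx":0.03,"dy":0.15,"dz":-0.12,"ax":0,"ay":0,"az":0,"fingers":1},{"dx":0.0435,"dy":0.188,"dz":-0.12,"ax":0,"ay":0,"az":0,"fingers":1},{"dx":0.0435,"dy":0.188,"dz":-0.12,"ax":0,"ay":0,"az":0,"fingers":1},{"dx":0.0435,"dy":0.188,"dz":-0.12,"ax":0,"ay":0,"az":0,"fingers":1}]'
python3 look.py w4 pot_yellow pot_terracotta pot_white pot_blue
```

```text
time: 14.85
tool_pos: [0.6371, 0.048, 0.1641]
tcp_rot: [-2.241, -2.2, -0.004]
wrist_force: [-0.3, -0.5, 0.2]
width: 1.0
14.85 [0.6371 0.048  0.1641] [[0.018, 1.0, 0.001], [1.0, -0.018, 0.003], [0.003, 0.001, -1.0]] [0.03 0.24 1.76 0.   1.14 0.05] [-0.31 -0.48  0.18] 1.0
pot_yellow 0.71 circ 638.5 48.5 28.9 mid [0.638  0.0485 0.0565] [0.056 0.058 0.018]
pot_terracotta 0.61 circ 637.7 -32.2 29.3 mid [ 0.6382 -0.0323  0.0561] [0.057 0.058 0.018]
pot_blue 0.91 circ 457.4 93.8 27.2 mid [0.4648 0.0938 0.0565] [0.026 0.053 0.019]
```

View pics/w4.png

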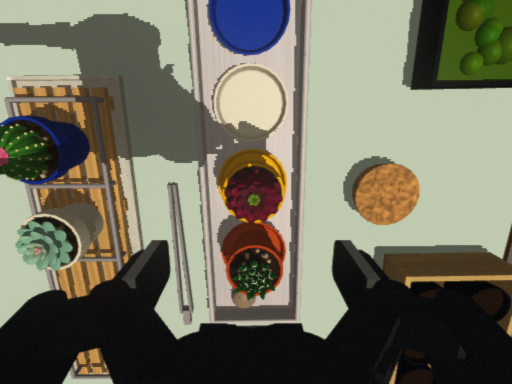

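Blue (40,150) and white (50,245) stand in the first two bays. Yellow (254,195) is directly below, and terracotta (255,275) is next.

```bash
python3 -m inch '[{"dx":0,"dy":0.001,"dz":0.05,"ax":0,"ay":0,"az":0,"fingers":1},{"dx":0,"dy":0.001,"dz":0.09,"ax":0,"ay":0,"az":0,"fingers":1},{"dx":0,"dy":0,"dz":0.12,"ax":0,"ay":0,"az":0,"fingers":1},{"dx":0,"dy":0,"dz":0.134,"ax":0,"ay":0,"az":0,"fingers":1},{"dx":0,"dy":0,"dz":0.134,"ax":0,"ay":0,"az":0,"fingers":1},{"dx":0,"dy":0,"dz":0.134,"ax":0,"ay":0,"az":0,"fingers":-1},{"dx":0,"dy":0,"dz":0.134,"ax":0,"ay":0,"az":0,"fingers":-1},{"dx":0,"dy":0,"dz":0.134,"ax":0,"ay":0,"az":0,"fingers":-1},{"dx":0,"dy":0,"dz":0.134,"ax":0,"ay":0,"az":0,"fingers":-1},{"dx":0,"dy":0,"dz":0.134,"ax":0,"ay":0,"az":0,"fingers":-1},{"dx":0,"dy":0,"dz":0.134,"ax":0,"ay":0,"az":0,"fingers":-1}]' 40
```

```text
time: 16.48
tool_pos: [0.6396, 0.0483, 0.0335]
tcp_rot: [2.24, 2.198, 0.011]
wrist_force: [0.6, 0.3, 6.3]
width: 0.664
```

```bash
python3 -m inch '[{"dx":0,"dy":0,"dz":-0.03,"ax":0,"ay":0,"az":0,"fingers":-1},{"dx":0,"dy":0,"dz":-0.07,"ax":0,"ay":0,"az":0,"fingers":-1},{"dx":0,"dy":0,"dz":-0.11,"ax":0,"ay":0,"az":0,"fingers":-1},{"dx":-0.02,"dy":-0.03,"dz":-0.12,"ax":0,"ay":0,"az":0,"fingers":-1},{"dx":-0.045,"dy":-0.065,"dz":-0.12,"ax":0,"ay":0,"az":0,"fingers":-1},{"dx":-0.07,"dy":-0.10,"dz":-0.12,"ax":0,"ay":0,"az":0,"fingers":-1},{"dx":-0.095,"dy":-0.14,"dz":-0.12,"ax":0,"ay":0,"az":0,"fingers":-1},{"dx":-0.115,"dy":-0.175,"dz":-0.12,"ax":0,"ay":0,"az":0,"fingers":-1},{"dx":-0.1275,"dy":-0.191,"dz":-0.12,"ax":0,"ay":0,"az":0,"fingers":-1},{"dx":-0.1275,"dy":-0.191,"dz":-0.12,"ax":0,"ay":0,"az":0,"fingers":-1},{"dx":-0.1275,"dy":-0.191,"dz":-0.12,"ax":0,"ay":0,"az":0,"fingers":-1}]'
```

```text
time: 17.85
tool_pos: [0.4465, -0.0758, 0.1521]
tcp_rot: [2.24, 2.198, 0.013]
wrist_force: [0.0, -0.7, -2.9]
width: 0.663
```

```bash
python3 -m inch '[{"dx":0,"dy":0,"dz":0.04,"ax":0.4,"ay":0,"az":0,"fingers":-1},{"dx":0,"dy":0,"dz":0.075,"ax":0.4,"ay":0,"az":0,"fingers":-1},{"dx":0,"dy":0,"dz":0.095,"ax":0.4,"ay":0,"az":0,"fingers":-1},{"dx":0,"dy":-0.001,"dz":0.104,"ax":0.4,"ay":0,"az":0,"fingers":-1},{"dx":0,"dy":-0.001,"dz":0.108,"ax":0.4,"ay":0,"az":0,"fingers":-1},{"dx":0,"dy":-0.001,"dz":0.11,"ax":0.4,"ay":0,"az":0,"fingers":-1},{"dx":0,"dy":-0.001,"dz":0.11,"ax":0.4,"ay":0,"az":0,"fingers":-1}]'
```

```text
time: 18.73
tool_pos: [0.4477, -0.0756, 0.0435]
tcp_rot: [2.242, 2.2, 0.008]
wrist_force: [-0.9, 0.3, 0.5]
width: 0.666
```

```bash
python3 -m inch '[{"dx":0,"dy":-0.001,"dz":0.001,"ax":0,"ay":0,"az":0,"fingers":-1},{"dx":0,"dy":-0.001,"dz":0.001,"ax":0,"ay":0,"az":0,"fingers":1},{"dx":0,"dy":0,"dz":-0.001,"ax":0,"ay":0,"az":0,"fingers":1},{"dx":0,"dy":0,"dz":-0.001,"ax":0,"ay":0,"az":0,"fingers":1},{"dx":0,"dy":0,"dz":-0.001,"ax":0,"ay":0,"az":0,"fingers":1},{"dx":0,"dy":0,"dz":-0.03,"ax":0,"ay":0,"az":0,"fingers":1},{"dx":0,"dy":0,"dz":-0.075,"ax":0,"ay":0,"az":0,"fingers":1},{"dx":0,"dy":0,"dz":-0.12,"ax":0,"ay":0,"az":0,"fingers":1},{"dx":0.01,"dy":0.05,"dz":-0.12,"ax":0,"ay":0,"az":0,"fingers":1},{"dx":0.02,"dy":0.1,"dz":-0.12,"ax":0,"ay":0,"az":0,"fingers":1},{"dx":0.03,"dy":0.15,"dz":-0.12,"ax":0,"ay":0,"az":0,"fingers":1},{"dx":0.0465,"dy":0.19,"dz":-0.12,"ax":0,"ay":0,"az":0,"fingers":1},{"dx":0.0465,"dy":0.19,"dz":-0.12,"ax":0,"ay":0,"az":0,"fingers":1},{"dx":0.0465,"dy":0.19,"dz":-0.12,"ax":0,"ay":0,"az":0,"fingers":1}]'
python3 look.py w5 pot_terracotta pot_yellow pot_white
```

```text
time: 20.48
tool_pos: [0.6372, -0.0331, 0.1635]
tcp_rot: [-2.241, -2.2, -0.005]
wrist_force: [-0.2, -0.6, -0.1]
width: 1.003
20.475 [ 0.6372 -0.0331  0.1635] [[0.019, 1.0, 0.002], [1.0, -0.019, 0.003], [0.003, 0.002, -1.0]] [-0.09  0.24  1.76  0.    1.14 -0.08] [-0.18 -0.61 -0.08] 1.003
pot_terracotta 0.66 circ 637.6 -29.1 28.6 mid [ 0.6376 -0.0179  0.0561] [0.057 0.028 0.015]
pot_white 0.84 circ 456.0 8.8 27.8 mid [0.4645 0.0088 0.0565] [0.027 0.055 0.019]
```

View pics/w5.png

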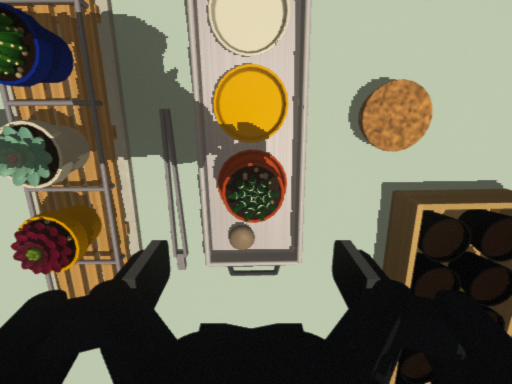

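Yellow stands in the third bay (45,240) and terracotta (254,190) is below the gripper. The pebble (242,236) lies clear of the fingers.

```bash
python3 -m inch '[{"dx":0,"dy":0,"dz":0.05,"ax":0,"ay":0,"az":0,"fingers":1},{"dx":0,"dy":0,"dz":0.09,"ax":0,"ay":0,"az":0,"fingers":1},{"dx":0,"dy":0,"dz":0.12,"ax":0,"ay":0,"az":0,"fingers":1},{"dx":0,"dy":-0.001,"dz":0.1335,"ax":0,"ay":0,"az":0,"fingers":1},{"dx":0,"dy":-0.001,"dz":0.1335,"ax":0,"ay":0,"az":0,"fingers":1},{"dx":0,"dy":-0.001,"dz":0.1335,"ax":0,"ay":0,"az":0,"fingers":-1},{"dx":0,"dy":-0.001,"dz":0.1335,"ax":0,"ay":0,"az":0,"fingers":-1},{"dx":0,"dy":-0.001,"dz":0.1335,"ax":0,"ay":0,"az":0,"fingers":-1},{"dx":0,"dy":-0.001,"dz":0.1335,"ax":0,"ay":0,"az":0,"fingers":-1},{"dx":0,"dy":-0.001,"dz":0.1335,"ax":0,"ay":0,"az":0,"fingers":-1},{"dx":0,"dy":-0.001,"dz":0.1335,"ax":0,"ay":0,"az":0,"fingers":-1}]' 40
```

```text
time: 22.05
tool_pos: [0.6384, -0.0332, 0.0333]
tcp_rot: [2.241, 2.197, 0.011]
wrist_force: [-1.3, -0.1, 6.9]
width: 0.664
```

```bash
python3 -m inch '[{"dx":0,"dy":0,"dz":-0.03,"ax":0,"ay":0,"az":0,"fingers":-1},{"dx":0,"dy":0,"dz":-0.07,"ax":0,"ay":0,"az":0,"fingers":-1},{"dx":0,"dy":0,"dz":-0.11,"ax":0,"ay":0,"az":0,"fingers":-1},{"dx":-0.02,"dy":-0.03,"dz":-0.12,"ax":0,"ay":0,"az":0,"fingers":-1},{"dx":-0.045,"dy":-0.065,"dz":-0.12,"ax":0,"ay":0,"az":0,"fingers":-1},{"dx":-0.07,"dy":-0.10,"dz":-0.12,"ax":0,"ay":0,"az":0,"fingers":-1},{"dx":-0.095,"dy":-0.14,"dz":-0.12,"ax":0,"ay":0,"az":0,"fingers":-1},{"dx":-0.115,"dy":-0.175,"dz":-0.12,"ax":0,"ay":0,"az":0,"fingers":-1},{"dx":-0.13,"dy":-0.191,"dz":-0.12,"ax":0,"ay":0,"az":0,"fingers":-1},{"dx":-0.13,"dy":-0.191,"dz":-0.12,"ax":0,"ay":0,"az":0,"fingers":-1},{"dx":-0.13,"dy":-0.191,"dz":-0.12,"ax":0,"ay":0,"az":0,"fingers":-1}]'
```

```text
time: 23.42
tool_pos: [0.4445, -0.1596, 0.1518]
tcp_rot: [2.241, 2.197, 0.012]
wrist_force: [0.1, 0.1, -1.1]
width: 0.665
```

```bash
python3 -m inch '[{"dx":0,"dy":0,"dz":0.04,"ax":0.4,"ay":0,"az":0,"fingers":-1},{"dx":0,"dy":0,"dz":0.075,"ax":0.4,"ay":0,"az":0,"fingers":-1},{"dx":0,"dy":0,"dz":0.095,"ax":0.4,"ay":0,"az":0,"fingers":-1},{"dx":0,"dy":0,"dz":0.104,"ax":0.4,"ay":0,"az":0,"fingers":-1},{"dx":0,"dy":0,"dz":0.108,"ax":0.4,"ay":0,"az":0,"fingers":-1},{"dx":0,"dy":0,"dz":0.11,"ax":0.4,"ay":0,"az":0,"fingers":-1},{"dx":0,"dy":0,"dz":0.11,"ax":0.4,"ay":0,"az":0,"fingers":-1}]'
```

```text
time: 24.3
tool_pos: [0.4466, -0.1595, 0.0433]
tcp_rot: [2.243, 2.199, 0.006]
wrist_force: [-1.7, 0.4, 3.7]
width: 0.662
```

Light contact. Release, rise, and move off so the top camera sees the rack.

```bash
python3 -m inch '[{"dx":0,"dy":-0.001,"dz":0,"ax":0,"ay":0,"az":0,"fingers":1},{"dx":0,"dy":0,"dz":-0.001,"ax":0,"ay":0,"az":0,"fingers":1},{"dx":0,"dy":0,"dz":-0.001,"ax":0,"ay":0,"az":0,"fingers":1},{"dx":0,"dy":0,"dz":-0.001,"ax":0,"ay":0,"az":0,"fingers":1},{"dx":0,"dy":0,"dz":-0.03,"ax":0,"ay":0,"az":0,"fingers":1},{"dx":0,"dy":0,"dz":-0.075,"ax":0,"ay":0,"az":0,"fingers":1},{"dx":0,"dy":0,"dz":-0.12,"ax":0,"ay":0,"az":0,"fingers":1},{"dx":-0.05,"dy":0,"dz":-0.15,"ax":0,"ay":0,"az":0,"fingers":1},{"dx":-0.1,"dy":0,"dz":-0.16,"ax":0,"ay":0,"az":0,"fingers":1},{"dx":-0.16,"dy":0,"dz":-0.16,"ax":0,"ay":0,"az":0,"fingers":1},{"dx":-0.22,"dy":0,"dz":-0.16,"ax":0,"ay":0,"az":0,"fingers":1},{"dx":-0.28,"dy":0,"dz":-0.16,"ax":0,"ay":0,"az":0,"fingers":1},{"dx":-0.34,"dy":0,"dz":-0.16,"ax":0,"ay":0,"az":0,"fingers":1},{"dx":-0.34,"dy":0,"dz":-0.16,"ax":0,"ay":0,"az":0,"fingers":1},{"dx":-0.34,"dy":0,"dz":-0.16,"ax":0,"ay":0,"az":0,"fingers":1}]'
python3 - <<'E'
from h import *
p,d=bot.read_camera("top"); c=bot.get_calibration("top")
a=np.radians(-.8); R=np.array([[np.cos(a),-np.sin(a)],[np.sin(a),np.cos(a)]])
for n in "blue white yellow terracotta".split():
    for r in bot.masks_of("top","pot_"+n)[:1]:
        P=cloud(c,d,r["region"]); Q=P[(P[:,2]>.057)&(P[:,2]<.077)]
        (x,y),rr=cv2.minEnclosingCircle((Q[:,:2]*1000).astype(np.float32))
        print(n,round(r["p"],2),"rack frame",((np.array([x,y])-[447,-33.7])@R).round(1),"r",round(rr,1),"zmax",P[:,2].max().round(3))
cv2.imwrite("pics/top_end.png",cv2.resize(p[90:270,90:400],None,fx=2,fy=2))
p,d=bot.read_camera("side"); cv2.imwrite("pics/side_end.png",cv2.resize(p[100:330,130:420],None,fx=2,fy=2))
E
```

```text
time: 26.18
tool_pos: [0.4389, -0.4995, 0.2016]
tcp_rot: [-2.243, -2.198, -0.007]
wrist_force: [0.0, -0.5, 0.1]
width: 1.0
blue 0.65 rack frame [ -0.6 125.3] r 28.7 zmax 0.101
white 0.93 rack frame [ 0.4 40.8] r 28.7 zmax 0.092
yellow 0.97 rack frame [ -0.6 -42.3] r 29.0 zmax 0.095
terracotta 0.95 rack frame [  -0.7 -124.9] r 28.8 zmax 0.097
```

View pics/top_end.png

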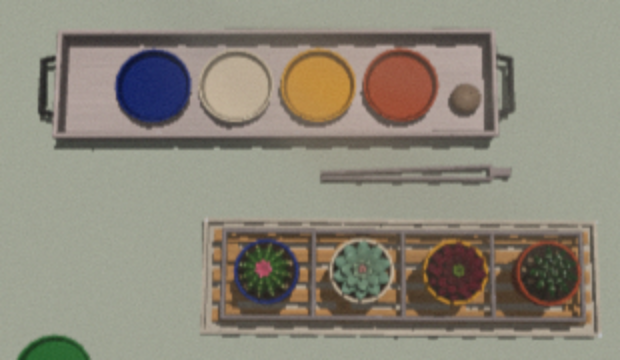

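View pics/side_end.png

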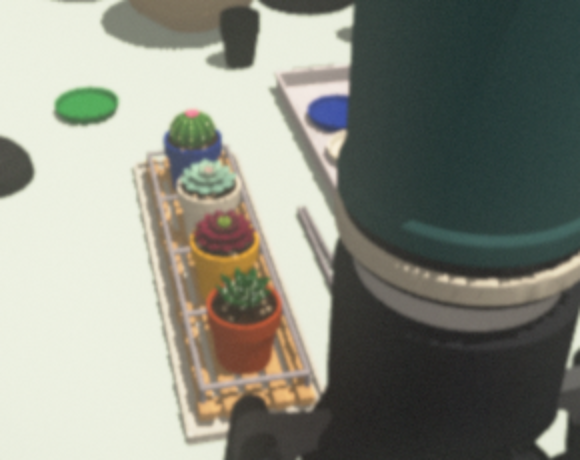

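The top view shows blue (265,270), white (362,270), yellow (457,272) and terracotta (547,272), each upright in its bay in the same order as the saucers. Handing in.

```bash
python3 -c "
from workcell import bot
print(bot.finish_job())"
```

```text
the job is handed in; nothing more can be done
None
```

All four pots are on the draining rack, one upright in each bay. From the left they stand blue, white, yellow, terracotta, the same order as their saucers. I set each one down until the wrist force showed contact with the slats, released it, and handed the job in after about 26 of the 99 s.

- **Position:** the last top-camera check put every pot within about 1.5 mm of its bay centre, against the 17 mm allowed.
- **Upright and released:** the top and side pictures show all four standing upright. The gripper is open and well clear, and the wrist force is about 0.
- **Failed along the way:** the first move command was refused because its rows left out some keys. Nothing moved, and I resent it with full rows.
- **Disagreed:** the masks' top hit for saucer_white was the green look-alike saucer, so I used the one in the tray. Wrist-camera readings of the placed blue and white pots were 6 to 10 mm off in x because they were only partly in view. The final top view did not bear those readings out.

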